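# Load the last vial carrier and close up the sampler

### The job

One carrier filled with vials is still on the bench beside the sampler: carry it upright to the empty middle lane with its tail tab towards the robot, set it down on the shelf partly in the lane and let go, then grip it again by its tail tab and slide it in. All three carriers must be pushed fully home against the back stop, so that their tails form one even row; then shut the door fully and swing the clamp bar all the way down across it. Leave the empty carrier and everything else on the bench where it is.

Things in the scene. Friction and masses are not known exactly. Their poses are not given: they have to be found in the camera images.
- bay: the sampler, a white fixed housing on the bench. Origin: on the bench, mid-width of its front plane; +x goes into the sampler (away from the robot), +y to its left, z up. Left wall at y = 82.5 to 89.5 mm, 78 mm high; right column at y = -82.5 to -180 mm, 80 mm high, with a tower 160 mm high over all on it at x = 80 to 160 mm
- lane_mid (a point): the middle lane's floor at the front plane (sampler x = 0, y = 0). The floor, 12 mm above the bench, runs on in front as an open shelf to x = -110 mm. Three lanes along x at y = +55, 0 and -55 mm; ribs 10 mm high between them, from x = 35 mm inwards, leave 38 mm clear per lane
- back_stop (a point): foot of the back stop in the middle lane, sampler x = 148 mm: a carrier touching it has its origin at x = 78 mm and its tail end at x = 8 mm
- roof_edge (a point): middle of the front edge, on top, of the clear roof: 4 mm thick, top 82 mm above the bench, covering sampler x = 45 to 160 mm; in front of it the lanes are open above
- door (a joint): the front door, angle in rad: 0 = shut, about 1.5 = standing straight out to the robot, up to 2.15 wide open to the left; stays where it is left. Upright hinge on the left wall. A white panel 173 mm wide, 62 mm high (16 to 78 mm above the bench), 8 mm thick, outer face 10 mm in front of the hinge axis, with a small steel pull 16 mm deep, 70 mm from the hinge
- door_hinge (a point): lower end of the door's hinge axis, 16 mm above the bench, at x = 0, y = +87 mm of the sampler
- door_edge (a point): middle of the door's free edge, on its outer face, 173 mm from the hinge axis
- clamp (a joint): clamp bar, angle in rad: 0 = down, level across the front of the shut door; 1.57 = upright, 1.75 to 2.05 = open, leaning away to the right. Stays where it is left. It turns about an axis along the sampler's x; the free end moves up and to the right as it opens
- clamp_pivot (a point): pivot of the clamp bar, in front of the right column, 55 mm above the bench, at x = -22 mm, y = -155 mm of the sampler. The steel bar is 12 mm wide and 8 mm thick
- clamp_knob (a point): centre of the black round knob at the free end of the bar, 95 mm from the pivot; knob diameter 20 mm, 26 mm long along the sampler's x
- carrier: the filled carrier on the bench: aluminium bar 140 x 30 mm, 34 mm high over most of its length, 52 mm with its vials. Origin: centre of the underside; +x to the nose (22 mm wide over the last 10 mm), z up. At the tail (x = -70 to -36 mm) it is only 14 mm high and carries the upright tail tab. Four capped glass vials (19 mm) stand along the top. Mass about 0.33 kg
- carrier_tab (a point): middle of the carrier's tail tab, an upright plate 10 mm thick (across), 24 mm long, from 14 to 47 mm above the underside; this point is at x = -58 mm, z = 38 mm of the carrier
- carrier_left: filled carrier already in the left lane (y = +55 mm), not yet fully in: same shape as the carrier, nose inwards
- carrier_left_tab (a point): its tail tab, as on the carrier
- carrier_right: filled carrier already in the right lane (y = -55 mm), not yet fully in: same shape, nose inwards
- carrier_right_tab (a point): its tail tab, as on the carrier
- carrier_empty: a carrier of the same shape without vials (four dark holes in its top), on the bench; leave it
- jar: small glass jar, 28 mm diameter, 46 mm high; origin under its centre; leave it
- wash_bottle: yellow bottle, 66 mm diameter, 170 mm high; leave it
- beaker: glass beaker, 70 mm diameter, 85 mm high; leave it
- cap_tub: grey open tub 90 x 120 x 45 mm; leave it
- spatula: spatula 180 mm long, lying flat; leave it
- solvent: amber bottle, 80 mm diameter, 160 mm high; leave it
Not all that is in view belongs to the job. Leave any green look-alike of the carrier_left alone.

How it is judged:
By the outcome, as a careful person would: the job done as asked, in the order asked, and still so for the second after the job is handed in, with the robot touching nothing.
It also fails if it takes over 69 s, if anything falls off the work surface, if the arm or the gripper's body presses on something with over 40 N, if the wrist force passes 120 N, or if a joint passes its speed limit or range.

### The arm

A 6-joint arm with a two-finger parallel gripper is mounted at the origin on the work surface. World frame = base frame: x ahead of the robot, y to its left, z up, the work surface at z = 0. Lengths are in m, angles in degrees, forces in N, time in s.
With the tool pointing down it reaches from about 0.325 to 0.775 m from the base axis. Payload 5.5 kg.
Tool frame: the origin (TCP) lies at the centre of the arm's flange, where the gripper is bolted on; the fingertips stand 182 mm ahead of it and the grasp point (between the pads) lies 163 mm ahead of it; z points along the fingers, y is the line along which they close (so a half turn about z gives the same grasp; the last joint's range is limited). The gripper opens to 88 mm and grips with 3 to 60 N. Pads are 20 mm wide; open, the fingers measure 115 mm over their backs; the gripper's body (75 mm by 178 mm) begins 61 mm behind the grasp point.
Start: joints at [68.6, 5.22, 70.514, -0, 104.267, -3.249], TCP at [0.187, 0.57, 0.405] pointing down, gripper open.
Joint ranges: [-164.24, 164.24], [-49.07, 125.15], [9.68, 141.18], [-86.29, 266.29], [3.28, 154.24], [-151.56, 151.56]. Speed limits (degrees/s): [147.25, 147.25, 172.46, 180, 180, 180].

### API

Orientations are given as [roll, pitch, yaw] about the fixed x, y, z axes, in that order (R = Rz(yaw) Ry(pitch) Rx(roll)).
In Python, from station import r gives the robot as it stands. The module is installed in compiled form; this text tells all that it offers. Calls block until the motion is done:
- r.reach(position, orientation): joint-space move of the TCP to a pose.
- r.servo_line(position, rotation=None, speed=0.15): straight line of the TCP; rotation=None keeps the orientation; speed is the mean speed in m/s.
- r.move_joints(angles): joint-space move.
- r.let_go() and r.grab(squeeze=None): open the fingers fully, or close them until they stop; squeeze is the grip in N (None keeps the last).
- r.wait(seconds).
- r.inverse_kinematics(position, orientation): joint angles nearest the present ones, or None.
- r.sense(): the state.
- r.snapshot(name): name is "side" or "top" or "wrist"; returns a dict with "frame" (400x640x3 uint8, red, green, blue), "fx", "fy", "cx", "cy" (pixels), "dist_coeffs" ([k1, k2, p1, p2, k3] as OpenCV has them; the pictures are not rectified), "R" (3x3) and "t" (3): a world point X has camera coordinates R X + t. Camera axes: x right, y down, z forward; pixel columns grow to the right and rows downward; lengths in m; the calibration is good to about 2 mm. A picture is of the moment at which its call begins. There is no depth.
A pose or a line that the arm cannot do raises r.IKError and nothing moves.
- r.hand_in(): hands the job in; it is judged then, once.
The state is a dict: "clock": time; "joints": joint angles; "joint_vel": joint speeds; "joint_torque": joint torques, N m; "tcp_pos": TCP position; "orientation": TCP orientation; "contact_force": force on the tool from outside, world axes, zero at the start; "torque": the same for the moment, N m; "opening": finger opening in m; "gripper_force": force on a finger pad.
Only numpy, scipy, OpenCV 4.12 (cv2) and the standard library are available. Lean on these libraries where they do the work, as an engineer would, in place of code of your own. Each camera call takes 0.05 s, during which the arm holds its last target. There are 200 camera calls.

## Working session

There is one attempt and no reset: what is moved stays moved. The work goes in short steps, each a Python script; the robot and the scene stay as the last script left them, time stands still between calls to the robot, and variables do not carry over. Pictures are saved under pics/ and viewed, at most 10 in all, crops included, and the job is handed in when it is done.

```bash
mkdir -p pics
cat > h.py <<'E'
import numpy as np, cv2
from station import r
def snap(n,f):
    s=r.snapshot(n); cv2.imwrite(f'pics/{f}.png',s['frame'][:,:,::-1]); np.save(f'pics/{f}.npy',s,allow_pickle=True); return s
def load(f): return np.load(f'pics/{f}.npy',allow_pickle=True).item()
def KD(s): return np.array([[s['fx'],0,s['cx']],[0,s['fy'],s['cy']],[0,0,1.]]),np.array(s['dist_coeffs'],float)
def onplane(s,uv,z):
    K,D=KD(s); p=cv2.undistortPoints(np.array(uv,float).reshape(-1,1,2),K,D).reshape(-1,2)
    R=np.array(s['R']);t=np.array(s['t']); d=np.c_[p,np.ones(len(p))]@R; c=-R.T@t
    return c+d*((z-c[2])/d[:,2])[:,None]
def proj(s,X):
    K,D=KD(s); return cv2.projectPoints(np.array(X,float).reshape(-1,3),cv2.Rodrigues(np.array(s['R']))[0],np.array(s['t'],float),K,D)[0].reshape(-1,2)
E
python3 - <<'E'
from h import *
for n in ('top','side','wrist'):
    s=snap(n,n+'0'); R=np.array(s['R']); print(n,s['fx'],-R.T@np.array(s['t']),R[2])
print(r.sense())
E
```

```text
top 500.76786877697054 [ 0.47218119 -0.00511047  1.59504633] [ 0.0894376  -0.00294046 -0.99598809]
side 365.6644299891013 [ 0.11680605 -0.57964115  0.78354192] [ 0.46596639  0.55288537 -0.69079164]
wrist 286.20239737430586 [0.11671936 0.59433098 0.3852397 ] [ 0.26198084 -0.08710597 -0.96113401]
{'clock': 0.15, 'joints': array([ 6.86003046e+01,  5.25299973e+00,  7.05627889e+01,  1.10334292e-03,
        1.04266787e+02, -3.24795733e+00]), 'joint_vel': array([-0.02180685, -0.03144927, -0.21628788, -0.01247883, -0.05313908,
        0.01700139]), 'joint_torque': array([ 1.61965316e-03, -4.47044098e+01, -4.06908917e+01,  6.98277773e-02,
        2.73136311e-02, -8.72960618e-05]), 'tcp_pos': array([0.18693187, 0.57019334, 0.40380047]), 'orientation': array([-1.79917617e+02, -5.74650237e-03,  1.61848529e+02]), 'contact_force': array([-0.41967369, -0.68162437, -0.54489386]), 'torque': array([-0.06845383, -0.04272248, -0.03422361]), 'gripper_force': 0.0, 'opening': 0.08746652325394971}
```

View pics/top0.png

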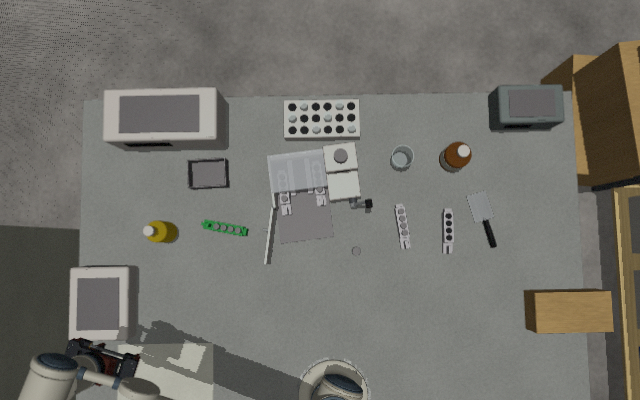

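View pics/side0.png

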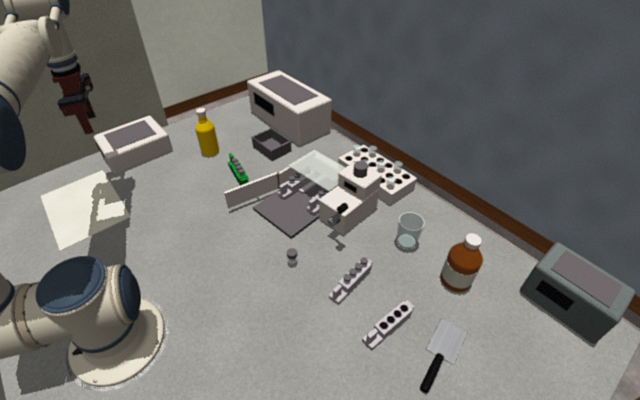

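The top view shows the sampler around (310,185) with its shelf at (305,217), and the open door running from (275,195) to (267,262). The clamp knob is at (368,204). The filled carrier is at (403,226), the empty one at (448,231) and the jar at (355,251). The side view shows the filled carrier's tail at about (338,298), towards the robot.

Run:
```python
from h import *
a=cv2.imread('pics/top0.png')[140:270,255:420]; cv2.imwrite('pics/c1.png',cv2.resize(a,None,fx=4.6,fy=4.6,interpolation=cv2.INTER_CUBIC))
a=cv2.imread('pics/side0.png')[140:310,215:415]; cv2.imwrite('pics/c2.png',cv2.resize(a,None,fx=3.5,fy=3.5,interpolation=cv2.INTER_CUBIC))
```

```text
(no output)
```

View pics/c1.png

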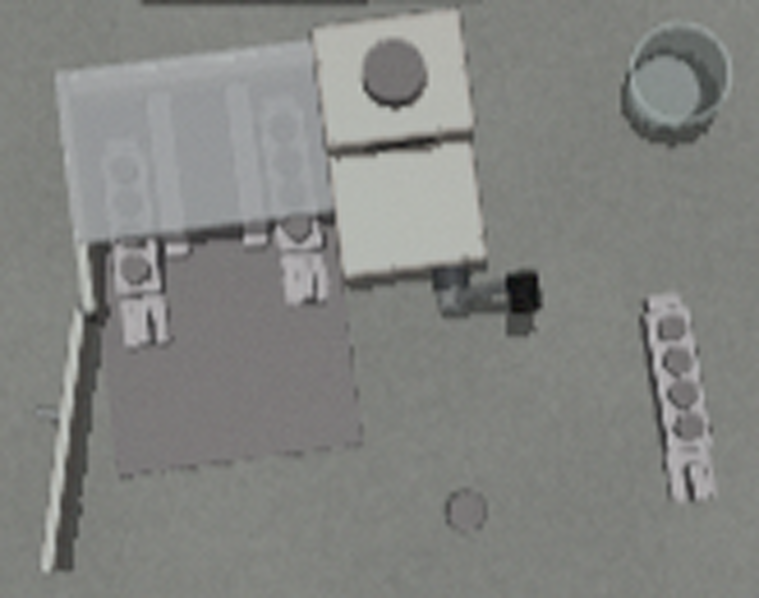

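View pics/c2.png

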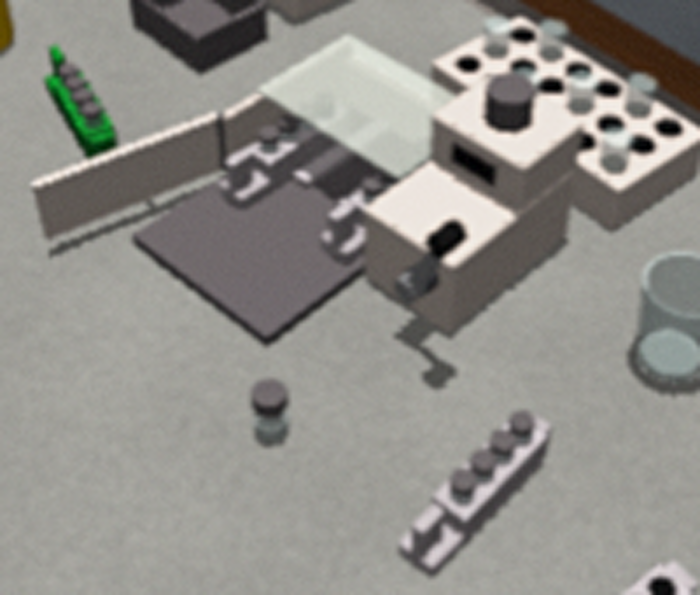

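The crops show the lanes, with the left tail about 25 mm further out than the right one. The shelf front corners are at crop (120,477) and (361,441), and the column front corners at (346,283) and (485,262). The knob is at (523,292) and the carrier tab at (695,478). Next I fit the bay frame and the carrier pose.

```bash
cat >> h.py <<'E'
def c1(s,xy,z): return onplane(s,(np.array(xy,float).reshape(-1,2)+.5)/4.6-.5+[255,140],z)
E
python3 - <<'E'
from h import *
from scipy.optimize import least_squares
s=load('top0')
np.set_printoptions(precision=4,suppress=True)
# front-column corners, shelf corners (x only), roof front corners (x only)
P=c1(s,[(346,283),(485,262)],.08)[:,:2]; S=c1(s,[(120,477),(361,441)],.012)[:,:2]; Rf=c1(s,[(78,240),(332,215)],.082)[:,:2]
wl=c1(s,[(92,312)],.078)[:,:2]
def inv(p,X):
    c,sn=np.cos(p[2]),np.sin(p[2]); d=X-p[:2]; return np.c_[c*d[:,0]+sn*d[:,1],-sn*d[:,0]+c*d[:,1]]
def f(p):
    a=inv(p,P);b=inv(p,S);c=inv(p,Rf)
    return np.r_[a[:,0],a[:,1]+[.0825,.18],b[:,0]+.11,c[:,0]-.045]
q=least_squares(f,[.6,0,0]).x; print('bay',q,np.degrees(q[2]),f(q)*1e3,'shelf',inv(q,S),'roof',inv(q,Rf),'wallfront',inv(q,wl))
np.save('bay.npy',q)
for n,xy,z in [('Ltail',(147,346),.026),('Rtail',(307,303),.026),('Ltailtab',(157,340),.059),('Rtailtab',(317,298),.059),('door edge top',(48,570),.078),('door hinge top',(78,312),.078),('knob',(523,292),.14),('pivot',(455,295),.055)]:
    print(n,inv(q,c1(s,[xy],z)[:,:2])*1e3)
C=c1(s,[(671,327),(679,361),(683,394),(688,427)],.052); print('vials',C)
print('nose',c1(s,[(662,297)],.034),'tail',c1(s,[(691,500)],.014),'tab',c1(s,[(704,482)],.047),'jar',c1(s,[(466,510)],.046))
E
```

```text
bay [0.5895 0.0806 0.0985] 5.641341322877228 [-2.5868  0.4147 -2.35    2.35   -1.1332  3.8307  1.3708 -1.8961] shelf [[-0.1111  0.0839]
 [-0.1062 -0.0828]] roof [[ 0.0464  0.0875]
 [ 0.0431 -0.081 ]] wallfront [[-0.0017  0.0839]]
Ltail [[-25.0214  54.5315]]
Rtail [[ -8.6845 -57.1908]]
Ltailtab [[-23.9309  44.7643]]
Rtailtab [[ -8.5945 -64.5668]]
door edge top [[-166.3545  130.6675]]
door hinge top [[-0.6559 93.0365]]
knob [[ -26.3379 -195.0991]]
pivot [[ -17.1899 -156.6565]]
vials [[ 0.5637 -0.2216  0.052 ]
 [ 0.5408 -0.2263  0.052 ]
 [ 0.5186 -0.2282  0.052 ]
 [ 0.4965 -0.2308  0.052 ]]
nose [[ 0.5853 -0.2187  0.034 ]] tail [[ 0.4473 -0.2368  0.014 ]] tab [[ 0.4597 -0.2411  0.047 ]] jar [[ 0.4442 -0.0814  0.046 ]]
```

```bash
cat >> h.py <<'E'
q=np.load('bay.npy'); Y=np.degrees(q[2])
def b2w(x,y,z): c,s_=np.cos(q[2]),np.sin(q[2]); return [q[0]+c*x-s_*y,q[1]+s_*x+c*y,z]
def w2b(X): X=np.array(X).reshape(-1,3); c,s_=np.cos(q[2]),np.sin(q[2]); d=X[:,:2]-q[:2]; return np.c_[c*d[:,0]+s_*d[:,1],-s_*d[:,0]+c*d[:,1]]
def down(yaw): return [180,0,(yaw+360)%360-180]   # closing axis across 'yaw', camera on robot side
G=.163
E
python3 - <<'E'
from h import *
r.reach(b2w(-.05,0,.40),down(Y)); snap('wrist','w1')
r.reach([.505,-.228,.36],down(7.6)); snap('wrist','w2')
s=r.sense(); print(s['clock'],s['joints'],s['tcp_pos'],s['orientation'])
a=[cv2.imread(f'pics/w{i}.png') for i in(1,2)]
cv2.imwrite('pics/w12.png',np.vstack([cv2.resize(x,(480,300),interpolation=cv2.INTER_AREA) for x in a]))
E
```

```text
3.6 [-2.76948178e+01 -2.14036510e+00  8.24821124e+01  2.75916954e-02
  9.96275786e+01 -1.25384645e+02] [ 0.50549773 -0.22684501  0.36036973] [ 1.79995587e+02  4.07597976e-02 -1.72305552e+02]
```

View pics/w12.png

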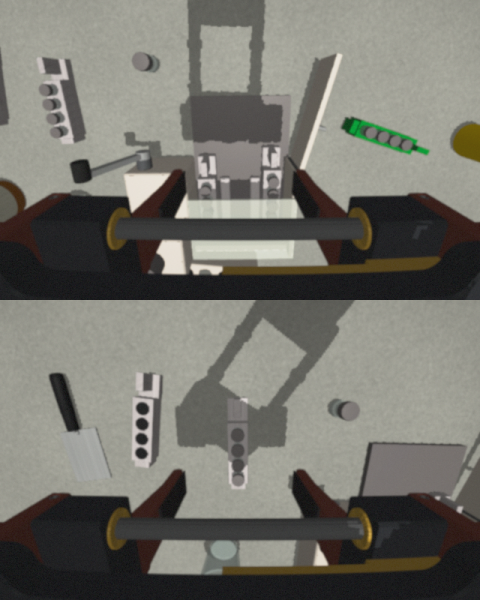

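The wrist views (image up is towards the robot) show the carrier at (238,440) with four caps, its tail at the top. In the first view, the two tails are at (207,165) and (270,155), with the rib fronts at (226,183) and (253,183). I'll enlarge both for a precise fit.

Run:
```python
from h import *
a=cv2.imread('pics/w1.png')[120:290,240:420]; b=cv2.imread('pics/w2.png')[120:290,285:370]
a=cv2.resize(a,None,fx=3,fy=3,interpolation=cv2.INTER_CUBIC); b=cv2.resize(b,None,fx=3,fy=3,interpolation=cv2.INTER_CUBIC)
cv2.imwrite('pics/w12z.png',cv2.convertScaleAbs(np.hstack([a,b]),alpha=1.4))
```

```text
(no output)
```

View pics/w12z.png

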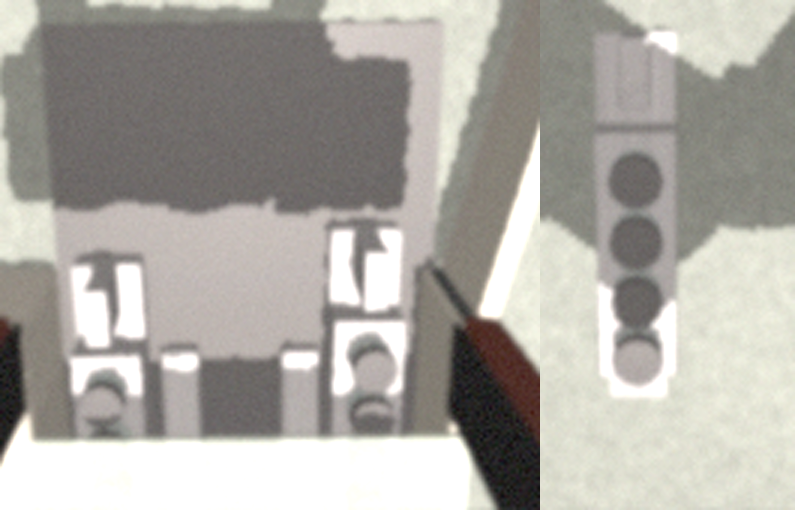

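The zoom shows shelf corners at (42,24) and (441,20), the mid lane between ribs x=200 and x=281 at y≈355, and the tails at y=222 (left) and y=258 (right). The carrier runs from its tail at (636,32) to its nose at (639,397).

Run:
```python
from h import *
from scipy.optimize import least_squares
np.set_printoptions(precision=4,suppress=True)
z1=lambda s,xy,z,o:onplane(s,(np.array(xy,float).reshape(-1,2)+.5)/3-.5+o,z)
s=load('w1');o=[240,120]
S=z1(s,[(42,24),(441,20)],.012,o);L=z1(s,[(199,362),(281,362)],.022,o);Rf=z1(s,[(60,438),(440,438)],.082,o)
T=z1(s,[(330,222),(404,222),(72,258),(144,258)],.026,o)
for n,X in zip('SLRT',(S,L,Rf,T)): print(n,w2b(X)*1e3)
s=load('w2');o=[285-180,120] ; o=[285,120]; e=np.array([540,0])
V=z1(s,np.array([(636,181),(636,241),(637,300),(638,356)])-e,.052,o); print('vials',V)
N=z1(s,np.array([(639,397)])-e,.034,o);TL=z1(s,np.array([(636,32)])-e,.026-.012,o);TB=z1(s,np.array([(634,70)])-e,.047,o)
print(N,TL,TB,(N+TL)/2,np.degrees(np.arctan2(*(N-TL)[0,[1,0]])),np.degrees(np.arctan2(*(V[0]-V[3])[[1,0]]))-180)
```

```text
S [[-108.6008  -80.5984]
 [-110.3596   87.2306]]
L [[ 41.281  -15.7926]
 [ 41.2707  21.6199]]
R [[ 46.3484 -67.8832]
 [ 46.3663  81.1445]]
T [[-26.0819  41.4685]
 [-26.1011  73.3664]
 [ -9.7794 -70.3526]
 [ -9.8062 -38.9497]]
vials [[ 0.497  -0.2296  0.052 ]
 [ 0.5185 -0.2268  0.052 ]
 [ 0.5404 -0.2235  0.052 ]
 [ 0.5621 -0.2203  0.052 ]]
[[ 0.5876 -0.2166  0.034 ]] [[ 0.4491 -0.2362  0.014 ]] [[ 0.46   -0.2353  0.047 ]] [[ 0.5183 -0.2264  0.024 ]] 8.069220377858663 -351.82732581255004
```

Run:
```python
from h import *
q[:2]=b2w(.0005,.0022,0)[:2]; np.save('bay.npy',q)
cy=7.9; c=np.array([.5178,-.2268]); g=c-.008*np.array([np.cos(np.radians(cy)),np.sin(np.radians(cy))])
r.reach([*g,.26],down(cy)); r.servo_line([*g,.187],speed=.12); r.grab(35)
s=r.sense(); print(s['opening'],s['gripper_force'],s['contact_force'],s['clock'])
r.servo_line([*g,.37],speed=.25)
p=b2w(-.046,0,.37); r.servo_line(p,down(Y),speed=.3)
p[2]=.215; r.servo_line(p,speed=.2); 
p[2]=.2005; r.servo_line(p,speed=.05)
s=r.sense(); print(s['opening'],s['contact_force'],s['tcp_pos'],p,s['clock'])
```

```text
0.029917507407014394 34.99971091747284 [-0.17510971 -0.30840783 -0.15534937] 5.7667
0.02982587018031552 [ 0.04224555  0.56403011 -2.29327947] [0.54389877 0.07831573 0.20006509] [np.float64(0.5440475553314112), np.float64(0.07827588614315371), 0.2005] 9.1917
```

Run:
```python
from h import *
p=np.array(r.sense()['tcp_pos']); t=np.array(b2w(-.046,0,.1990))
for i in range(4):
    r.servo_line(list(t),speed=.03); f=r.sense()['contact_force']; print(t[2],f)
    if f[2]>2: break
    t[2]-=.0007
r.let_go(); t[2]=.31; r.servo_line(list(t),speed=.25)
r.servo_line(b2w(-.10,0,.31),speed=.25); s=snap('wrist','w3'); print(r.sense()['clock'])
cv2.imwrite('pics/w3z.png',cv2.resize(s['frame'][:270,150:490,::-1],None,fx=2.2,fy=2.2,interpolation=cv2.INTER_CUBIC))
```

```text
0.199 [ 0.76871707 -0.48129726 -2.76052247]
0.1983 [-0.37518125 -0.8615274   0.85280338]
0.1976 [-3.87230615 -0.78166331  4.78065466]
11.9667
```

View pics/w3z.png

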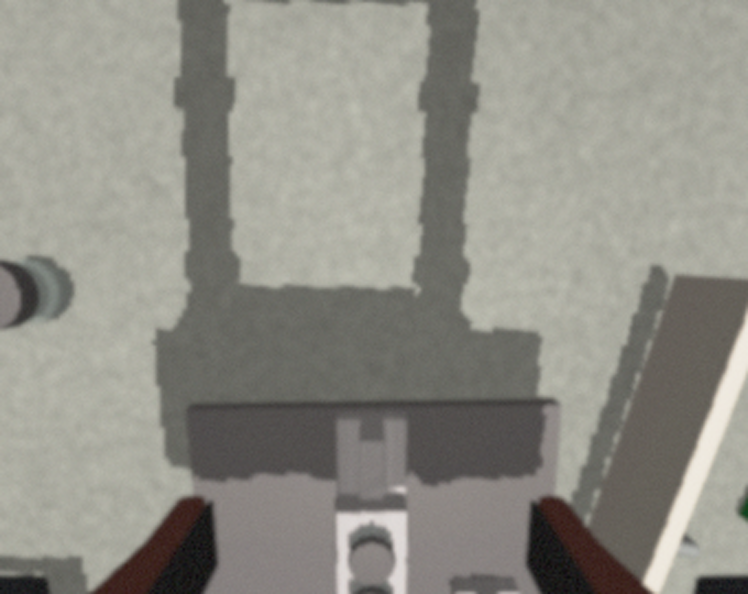

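The carrier sits square and central on the shelf: its centre is at x=372 against 374 for the shelf, with the tail at y=417 just inside the shelf edge at y=404. Next I push the neighbours home with closed fingers.

```bash
cat >> h.py <<'E'
def push(y,x0,xn,zt=.204,thr=9):
    "push closed fingers along lane y from x0 to near home xn, then creep till the stop is felt"
    r.servo_line(b2w(x0,y,zt),speed=.25); r.servo_line(b2w(xn,y,zt),speed=.08)
    x=xn
    for i in range(14):
        x+=.001; r.servo_line(b2w(x,y,zt),speed=.02)
        s=r.sense(); f=-(np.array(s['contact_force'])[:2]@[np.cos(q[2]),np.sin(q[2])])
        if f>thr: break
    print('push',y,'x cmd',round(x,4),'real',w2b(s['tcp_pos'])[0],'F',f,s['clock'])
    r.servo_line(b2w(x-.004,y,zt),speed=.1)
E
python3 - <<'E'
from h import *
r.servo_line(b2w(-.052,.055,.30),speed=.3); r.grab(10)
push(.055,-.052,-.006)
r.servo_line(b2w(-.03,.055,.26),speed=.3); r.servo_line(b2w(-.036,-.055,.26),speed=.3)
push(-.055,-.036,-.006)
r.servo_line(b2w(-.04,-.055,.25),speed=.3); s=r.sense(); print(s['clock'],s['opening'])
E
```

```text
push 0.055 x cmd -0.004 real [-0.00486513  0.05508267] F 9.75191195794048 15.4583
push -0.055 x cmd -0.002 real [-0.00306644 -0.05503692] F 9.898126936629223 18.475
19.0667 0.00031107630245073956
```

Run:
```python
from h import *
r.servo_line(b2w(-.102,0,.26),speed=.35); r.let_go(); r.servo_line(b2w(-.102,0,.213),speed=.15); r.grab(30)
s=r.sense(); print(s['opening'],s['clock'])
r.servo_line(b2w(-.055,0,.213),speed=.08); print(r.sense()['contact_force'])
r.servo_line(b2w(-.010,0,.213),speed=.08); s=r.sense(); print(s['contact_force'],s['opening'])
r.let_go(); r.servo_line(b2w(-.012,0,.25),speed=.2); r.servo_line(b2w(-.045,0,.25),speed=.25); r.grab(10)
push(0,-.040,-.008,thr=20)
r.servo_line(b2w(-.03,0,.25),speed=.25)
r.servo_line(b2w(-.03,.055,.25),speed=.3); push(.055,-.025,-.008,thr=20)
r.servo_line(b2w(-.03,.055,.25),speed=.3)
r.servo_line(b2w(-.12,.03,.32),speed=.3); s=snap('wrist','w4'); snap('top','t4'); print(r.sense()['clock'])
cv2.imwrite('pics/w4z.png',cv2.resize(s['frame'][130:330,200:450,::-1],None,fx=3,fy=3,interpolation=cv2.INTER_CUBIC))
```

```text
0.009764328874449639 22.475
[ 1.7571291  -0.69150905 -0.2350624 ]
[ 1.48743341  0.45743396 -0.04579855] 0.009936312929944242
push 0 x cmd 0.0 real [-2.70672187e-03  5.82198739e-05] F 23.63551365596176 30.025
push 0.055 x cmd -0.001 real [-0.00355989  0.0550949 ] F 22.935965108303517 33.4167
34.6333
```

View pics/w4z.png

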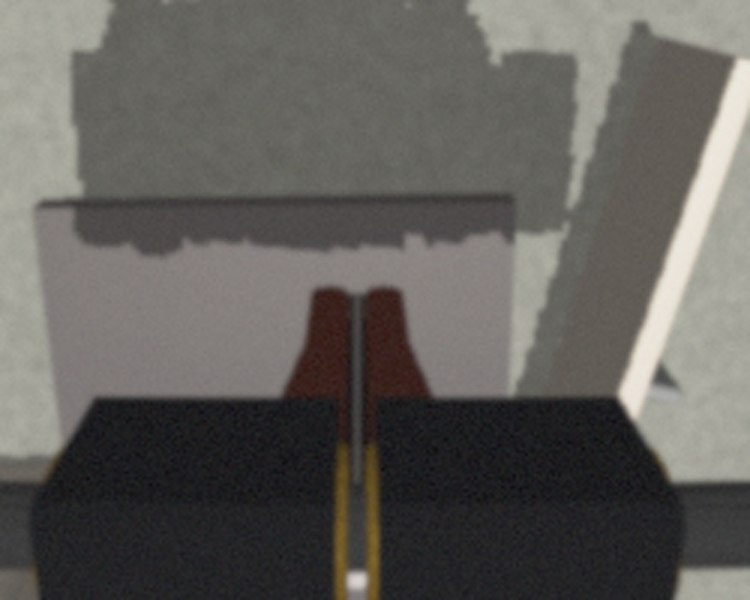

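The closed gripper hides the tails in this view; it shows only the empty shelf and the open door. The stop forces suggest all three carriers are home, with a bay yaw error of about 0.9°. I'll push the right one again with the same force, then check the tails from the top camera.

Run:
```python
from h import *
r.servo_line(b2w(-.03,-.055,.25),speed=.35); push(-.055,-.025,-.006,thr=20)
r.servo_line(b2w(-.03,-.055,.25),speed=.3)
q[2]+=np.radians(.9); np.save('bay.npy',q)
Y=np.degrees(q[2])
def door(th,rad,n,z): return b2w(-rad*np.sin(th)-n*np.cos(th),.087-rad*np.cos(th)+n*np.sin(th),z),down(Y-np.degrees(th))
r.reach(*door(1.85,.15,.032,.31)); s=snap('top','t5'); snap('side','s5'); print(r.sense()['clock'])
a=cv2.resize(s['frame'][180:250,255:350,::-1],None,fx=6,fy=6,interpolation=cv2.INTER_CUBIC)
b=cv2.resize(cv2.imread('pics/s5.png')[140:260,200:360],None,fx=3.6,fy=3.6,interpolation=cv2.INTER_CUBIC)[:, :570]
b=b[:175]if 0 else cv2.imread('pics/s5.png')[160:230,255:350]; b=cv2.resize(b,(a.shape[1],a.shape[0]*2//5)) if 0 else b
cv2.imwrite('pics/t5z.png',cv2.convertScaleAbs(a,alpha=1.2))
```

```text
push -0.055 x cmd 0.001 real [-0.00178946 -0.05503403] F 23.33367113867209 37.6667
40.2917
```

View pics/t5z.png

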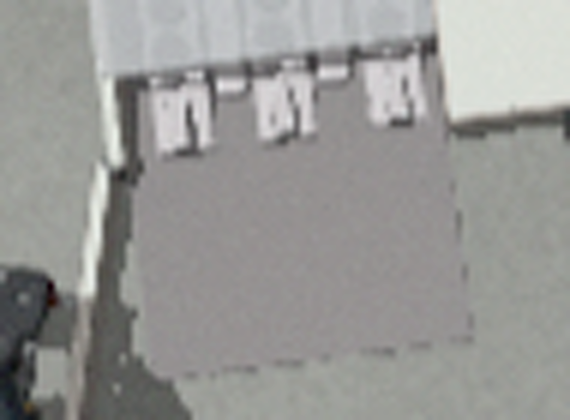

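The three tails at (187,155), (287,142) and (390,128) form a straight line parallel to the shelf edge, so all are home. Now I shut the door.

Run:
```python
from h import *
def door(th,rad,n,z): return b2w(-rad*np.sin(th)-n*np.cos(th),.087-rad*np.cos(th)+n*np.sin(th),z),down(Y-np.degrees(th))
p,o=door(1.85,.15,.032,.215); r.servo_line(p,o,speed=.25)
for th in (1.4,.9,.45,.1):
    p,o=door(th,.148,.020,.215); r.servo_line(p,o,speed=.14); s=r.sense(); print(th,s['contact_force'],s['clock'])
n=.0225
for i in range(10):
    p,o=door(0,.148,n,.215); r.servo_line(p,o,speed=.06 if i==0 else .02); s=r.sense()
    f=-(np.array(s['contact_force'])[:2]@[np.cos(q[2]),np.sin(q[2])])
    if f>15: break
    n-=.001
print(n,w2b(s['tcp_pos']),f,s['clock'])
p,o=door(0,.148,n+.02,.215); r.servo_line(p,o,speed=.2)
p,o=door(0,.148,n+.03,.36); r.servo_line(p,o,speed=.35); snap('side','s6'); snap('top','t6'); print(r.sense()['clock'])
```

```text
1.4 [-0.06902836  1.22709125  0.24335796] 41.5417
0.9 [-0.27268428  0.35394763  0.18954934] 42.2167
0.45 [-0.34058339 -0.14273511 -0.31813195] 42.8417
0.1 [-0.05161786 -0.0950841   0.13592747] 43.3667
0.019499999999999997 [[-0.02152   -0.0607137]] 15.041665399662348 44.475
45.3917
```

Run:
```python
from h import *
T=.182; X=-.028; o=down(Y)
go=lambda y,zt,v:r.servo_line(b2w(X,y,zt+T),o,speed=v)
go(-.235,.180,.35); go(-.235,.134,.25); go(-.13,.134,.12); s=r.sense(); print(s['contact_force'],s['clock'])
go(-.14,.134,.2); go(-.14,.180,.3); go(-.105,.180,.25)
for th in (1.0,.7,.4,.15):
    go(-.155+.095*np.cos(th)-.004,.055+.095*np.sin(th)+.010,.14); s=r.sense(); print(th,s['contact_force'],s['clock'])
z=.067
for i in range(8):
    go(-.064,z,.05); s=r.sense()
    if s['contact_force'][2]>12: break
    z-=.001
print(z,s['tcp_pos'][2]-T,s['contact_force'],s['clock'])
```

```text
[ 0.54274742 -1.2686249  -0.11088752] 47.4
1.0 [-1.75319383  7.45372553 10.11016367] 48.6417
0.7 [-0.14791182  2.0012876   1.40276394] 48.9917
0.4 [-0.58661916 -0.25564229 -0.5197036 ] 49.3417
0.15 [ 0.6062596  -0.69788994 -0.13980429] 49.6583
0.062 0.06458150482480979 [-5.11844014e+00 -9.47636373e-03  1.27189132e+01] 51.3
```

Run:
```python
from h import *
r.servo_line(b2w(-.03,-.064,.36),speed=.35); r.servo_line(b2w(-.18,-.02,.42),speed=.4)
a=snap('side','s7')['frame'][140:300,215:415,::-1]; b=snap('top','t7')['frame'][140:270,255:420,::-1]
cv2.imwrite('pics/fin.png',np.hstack([cv2.resize(x,(400,400),interpolation=cv2.INTER_CUBIC) for x in(a,b)])); s=r.sense(); print(s['clock'],s['contact_force'])
```

```text
52.45 [0.55312152 1.04765297 0.08264819]
```

View pics/fin.png

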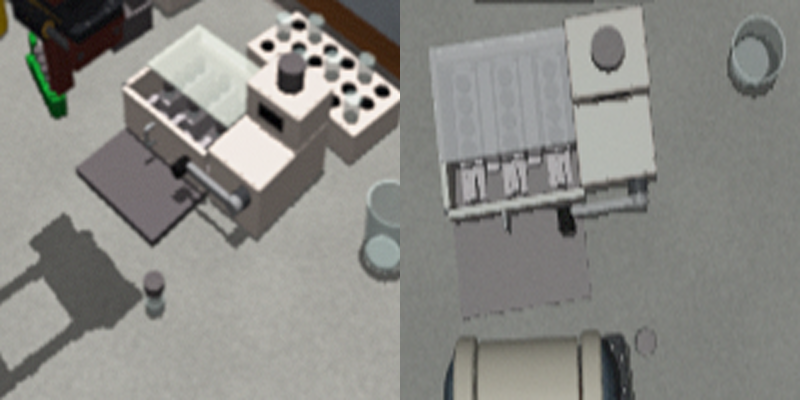

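The final view shows the door shut along (515,205), the clamp bar level with its knob at (567,218), and the three tails even at (470,180), (515,175) and (560,167).

```bash
python3 -c "
from station import r
print(r.hand_in())"
```

```text
the job is handed in; nothing more can be done
None
```

I handed the job in at about 52.5 s on the robot clock: the final pictures show all three carriers home with even tails, the door shut and the clamp bar down; the left and right carriers went home before the middle one was slid in, and its last few millimetres were pushed with closed fingers, because opening the gripper there would have hit the neighbours' tabs.

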